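Prop open the lid of the fixture case

ROBOT

A 6-joint arm with a two-finger parallel gripper is mounted at the origin on the work surface. World frame = base frame: x ahead of the robot, y to its left, z up, the work surface at z = 0. Lengths are in mm, angles in rad, forces in N, time in s.
With the tool pointing down it reaches from about 350 to 775 mm from the base axis. Payload 7.3 kg.
Tool frame: the origin (TCP) lies midway between the tips of the shut fingers; the grasp point (between the pads) lies 19 mm behind it; z points along the fingers, y is the line along which they close (so a half turn about z gives the same grasp; the last joint's range is limited). The gripper opens to 92 mm and grips with 3 to 60 N. Pads are 19 mm wide; open, the fingers measure 130 mm over their backs; the gripper's body (75 mm by 190 mm) begins 47 mm behind the grasp point.
Start: joints at [-1.39, 0.342, 1.524, -0, 1.275, -0.146], TCP at [168.555, -497.226, 226.741] pointing down, gripper open.
Joint ranges: [-2.53, 2.53], [-0.77, 2.02], [0.04, 2.7], [-1, 4.14], [0.28, 2.66], [-3.11, 3.11]. Speed limits (rad/s): [2.57, 2.57, 3.14, 3.14, 3.14, 3.14].

INTERFACE

Orientations are given as [roll, pitch, yaw] about the fixed x, y, z axes, in that order (R = Rz(yaw) Ry(pitch) Rx(roll)).
In Python, from plant import * gives the robot as it stands.
- The arm moves only by the tool step_arm, never from a script. Its argument "deltas" is one flat list of numbers, 5 for each row, row after row: the shift along the world's x, y, z in mm, then the turn about the world's z in degrees, then the finger opening in mm, from 0 to 91.8. In form: [tx, ty, tz, turn, gripper, tx, ty, tz, turn, gripper, ...]. A call has exactly 10 rows; each row shifts and turns the commanded pose from where the row before left it; what a row does not reach is not made up. A row lasts 1/8 s, in which the tool goes at most 62.5 mm and 10.7 degrees, less where a joint would pass 70% of its speed; a pose out of reach is approached as far as the arm can. A call is refused whole if a number of a shift passes 62.5 or a number of a turn 10.7, either way. A call with a gripper value outside its range is refused whole. The fingers move at their own pace and stop on an object; the grip force is fixed at half the most. Time passes only in rows, so rows that do not move let the fingers close, or fill a call up. It gives the time, the measured TCP pose, the force, the opening and the grip force at its end, in the units of the state.
- get_obs(): the state, without advancing time (a new reading comes with each control period).
- capture(name): name is "side" or "top" or "wrist"; returns the picture (384x512x3 uint8, red, green, blue); there is no depth.
- camera_params(name): a dict with "mtx" (3x3 intrinsics, pixels), "k1" (the pictures are not rectified: a ray, as slopes to the right and down, at radius r is drawn at 1 + k1 r^2 times it, then the intrinsics apply), "rvec" (rotation vector, rad) and "tvec" (3), from world to camera coordinates, as OpenCV has them. Camera axes: x right, y down, z forward; pixel columns grow to the right and rows downward; lengths in mm; the calibration is good to about 2 mm. A picture is of the moment at which its call begins: read the wrist's pose just before it. camera_params takes no time and is no camera call; for the wrist camera it gives the pose at the moment of the call.
- close_job(): hands the job in; it is judged then, once.
The state is a dict: "time": time; "joint_positions": joint angles; "dq": joint speeds; "tau": joint torques, N m; "tool_pos": TCP position; "tcp_rot": TCP orientation; "contact_force": force on the tool from outside, world axes, zero at the start; "moment": the same for the moment, N m; "grip_width": finger opening in mm; "finger_force": force on a finger pad.
Only numpy, scipy, OpenCV 4.12 (cv2) and the standard library are available. Lean on these libraries where they do the work, as an engineer would, in place of code of your own. Each camera call takes 0.05 s, during which the arm holds its last target. There are 200 camera calls.

TASK

The lid of the grey fixture case is standing up on its own, but its tired hinge only just holds it. Swing the case's own hinged prop rod up out of its clip, so that its tip is under the slot on the lid's side tab, then tip the lid forward onto it: the rod's tip must end fully in the slot, with the lid resting half open on the rod. Do not let the lid drop shut.

Things in the scene. Friction and masses are not known exactly. Their poses are not given: they have to be found in the camera images.
- case: Open grey case fixed to the bench, 180 (x) x 250 (y) x 90 mm high. Origin: centre of its underside; z up; -x side towards the robot. Lid hinge line along x at y 125, z 95. Prop rod outside the -x side: turns in the plane x = -130 about a stiff pivot at y -130, z 70; starts level along +y in an open-topped clip 65 mm from the pivot. 32 mm free beside the sleeve, 45 mm below it.
- lid (a joint): Lid opening, rad: 0 shut, 1.5 fully open, starts 1.15-1.30; closes towards the case's -y. Flat grey plate, 180 mm along the hinge, 250 mm from hinge to free edge, 12 mm thick, its underside passes through the hinge line; 0.5 kg. Friction holds it above about 1.07; lower, it falls shut unless propped. A 1-3 N push on its outer (+y) face near the free edge tips it. Propped: about 0.80.
- rod_tip (a point): Centre of the prop rod's round tip, 196 mm from the pivot. Aluminium rod 10 mm thick; black rubber sleeve to hold it by, 16 mm thick, 32 mm long, centred 125 mm from the pivot. The tip swings up from 0 (level) to 1.5 rad and the rod stays where left; under the slot it stands at about 0.72 rad (41 degrees). The similar loose rod on the bench is no part of this.
- slot (a point): Where the tip's centre belongs: in the slot 5 mm under the steel tab that continues the lid's plane 65 mm beyond its -x side (tab 90 mm along the lid, 6 mm thick), 150 mm from the hinge line, in the rod's plane. Slot 30 mm wide between walls 10 mm high that run along the case's x; it flares to about 60 mm, 21 mm below the tab, and leads the tip in.

How it is judged (in metres and radians):
At the end, for the whole second after the job is handed in: The prop rod's tip is in the slot (its centre within 15 mm of the seated point) and the lid rests on it, still, at 0.70 to 0.90 rad (distance between rod_tip and slot below 0.015 m and value of joint lid between 0.7 and 0.9 rad and velocity of joint lid between -0.05 and 0.05 rad/s); the robot touches nothing.
It fails at once if the lid drops shut (below 0.5 rad) (value of joint lid below 0.5 rad).
It also fails if it takes over 45 s, if anything falls off the work surface, if the arm or the gripper's body presses on something with over 40 N, if the wrist force passes 120 N, or if a joint passes its speed limit or range.

## Working session

There is one attempt and no reset: what is moved stays moved. The work goes in short steps, Python scripts to look and compute and a tool call to move; the robot and the scene stay as the last step left them, time stands still between calls to the robot, and variables do not carry over. Pictures are saved under pics/ and viewed, at most 13 in all, crops included, and the job is handed in when it is done.

Besides the shell and the picture viewer there is one more tool, called after "Request:" as a command line: name --argument value ..., lists and objects as JSON in quotes. step_arm: Moves the arm, as the interface text tells. Its arguments: {"type":"object","properties":{"deltas":{"type":"array","items":{"type":"number"}}},"required":["deltas"]}

```bash
mkdir -p pics
cat > h.py <<'E'
from plant import *
import numpy as np, cv2
def snap(n,f):
    im=capture(n); cv2.imwrite('pics/'+f,im[:,:,::-1]); return im
def ray(n,u,v):
    p=camera_params(n);K=np.array(p['mtx'],float)
    d=np.array([(u-K[0,2])/K[0,0],(v-K[1,2])/K[1,1]]);s=d.copy()
    for _ in range(30): s=d/(1+p['k1']*(s@s))
    R=cv2.Rodrigues(np.array(p['rvec'],float))[0];t=np.array(p['tvec'],float).ravel()
    return -R.T@t, R.T@np.array([s[0],s[1],1.])
def onz(n,u,v,z):
    o,d=ray(n,u,v); return o+d*(z-o[2])/d[2]
def proj(n,P):
    p=camera_params(n);K=np.array(p['mtx'],float)
    R=cv2.Rodrigues(np.array(p['rvec'],float))[0];c=R@np.array(P,float)+np.array(p['tvec'],float).ravel()
    s=c[:2]/c[2];s=s*(1+p['k1']*(s@s));return K[0,0]*s[0]+K[0,2],K[1,1]*s[1]+K[1,2]
E
python3 - <<'E'
from h import *
a=snap('side','s0.png');b=snap('top','t0.png')
cv2.imwrite('pics/both0.png',cv2.resize(np.vstack([a,b])[:,:,::-1],None,fx=.78,fy=.78))
for n in('side','top'):
    o,d=ray(n,256,192);print(n,o.round(),(d/np.linalg.norm(d)).round(2))
print(get_obs()['tcp_rot'])
E
```

```text
side [ 548. -448.  471.] [ 0.06  0.77 -0.63]
top [418.  64. 723.] [ 0.22  0.02 -0.98]
[-3.14024506e+00 -2.03484624e-04  3.26817757e-01]
```

View pics/s0.png

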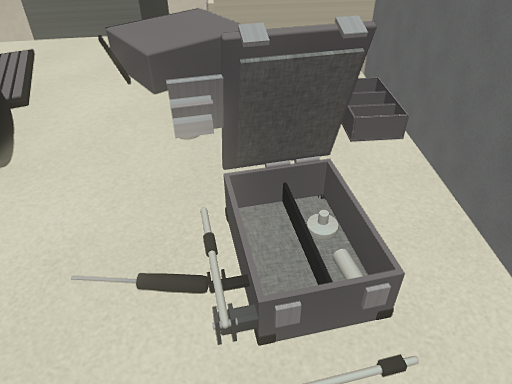

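View pics/t0.png

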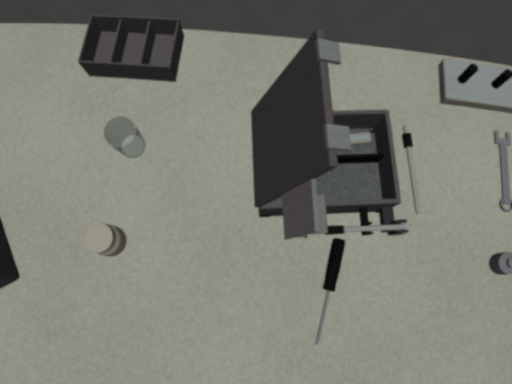

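Side: case with rod on its left, with the pivot at about (225,322), sleeve (210,243) and tip (205,210). The tab is at (195,105), and a screwdriver handle lies near the clip. Top: case at (330,160), rod from (400,228) to (305,232).

Run:
```python
from h import *
a=cv2.imread('pics/s0.png');b=cv2.imread('pics/t0.png')
A=cv2.resize(a[150:350,190:420],None,fx=3.4,fy=3,interpolation=cv2.INTER_CUBIC)
cv2.imwrite('pics/c1.png',cv2.resize(a[160:350,190:420],(782,570+0),interpolation=cv2.INTER_CUBIC))
cv2.imwrite('pics/c2.png',cv2.resize(b[90:250,250:450]*1,(750,600),interpolation=cv2.INTER_CUBIC))
for P in [(0,0,0),(0,0,300),(500,0,0),(500,200,0),(500,0,90)]: print(P,np.round(proj('side',P)),np.round(proj('top',P)))
for q in [(258,305),(403,271),(226,175),(330,160)]: print('s',q,onz('side',*q,90).round())
for q in [(397,208),(388,112)]: print('t',q,onz('top',*q,90).round())
```

```text
(0, 0, 0) [-109.  265.] [269. 505.]
(0, 0, 300) [-250.   91.] [275. 614.]
(500, 0, 0) [206. 246.] [294. 236.]
(500, 200, 0) [207. 172.] [192. 226.]
(500, 0, 90) [200. 203.] [299. 231.]
s (258, 305) [ 568. -182.   90.]
s (403, 271) [ 747. -150.   90.]
s (226, 175) [539.  65.  90.]
s (330, 160) [713.  89.  90.]
t (397, 208) [ 556. -171.   90.]
t (388, 112) [ 738. -152.   90.]
```

View pics/c1.png

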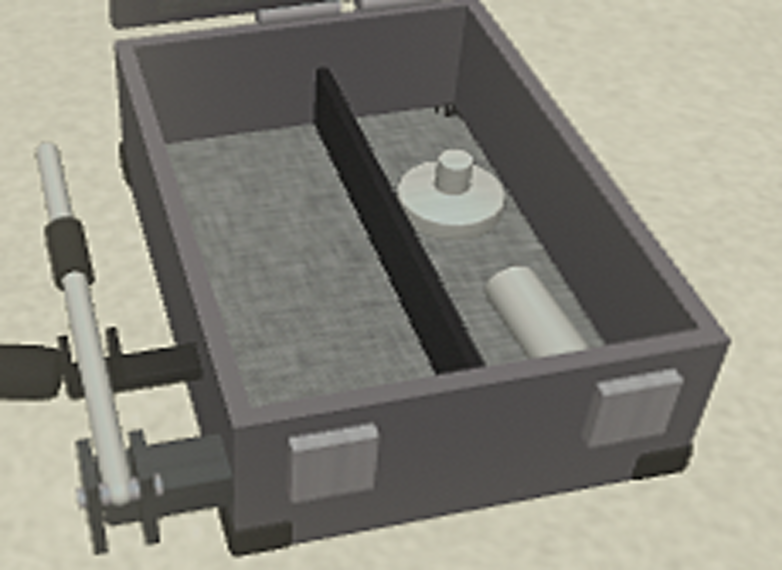

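View pics/c2.png

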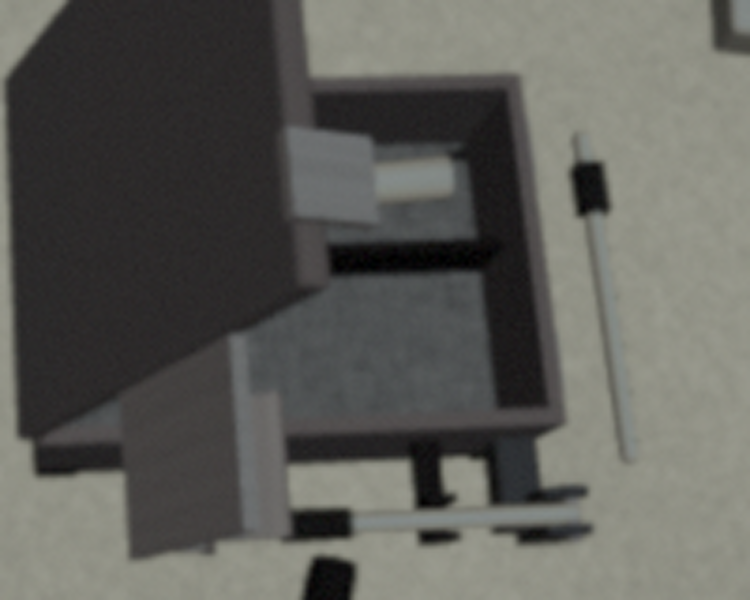

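c1 gives rim corners at side pixels (260,303), (404,273), (225,175), (333,162), rod tip (203.5,210), sleeve (210,243) and pivot (225,325). c2 gives the top-view corners at (400,203) and (389,111), and the sleeve at (336,229).

```bash
cat >> h.py <<'E'
def Tw(q,P):  # case -> world
    c,s=np.cos(q[2]),np.sin(q[2]);P=np.array(P,float)
    return np.array([q[0]+c*P[0]-s*P[1],q[1]+s*P[0]+c*P[1],P[2]])
def lidp(x,l,n,th): # l along the lid from hinge, n outward(up when shut)
    return (x,125-l*np.cos(th)+n*np.sin(th),95+l*np.sin(th)+n*np.cos(th))
def rodp(r,a,x=-130): return (x,-130+r*np.cos(a),70+r*np.sin(a))
E
python3 - <<'E'
from h import *
from scipy.optimize import least_squares
O=[('side',(-90,-125,90),(260,303)),('side',(90,-125,90),(404.1,272.7)),('side',(-90,125,90),(224.7,175)),('side',(90,125,90),(333.5,161.7)),
('top',(-90,-125,90),(400,203.2)),('top',(90,-125,90),(388.9,110.8)),('side',rodp(125,0),(210.3,243.3)),('side',rodp(193,0),(203.5,210)),('side',(-130,-130,70),(224.7,325)),('top',rodp(125,0),(335.5,229.3))]
f=lambda q:np.concatenate([np.array(proj(n,Tw(q,P)))-uv for n,P,uv in O])
r=least_squares(f,[645,-50,0.1],x_scale=[10,10,.1],loss='soft_l1');q=r.x;print(q,f(q).reshape(-1,2).round(1).tolist())
np.save('q.npy',q)
# lid: underside free corners in side, outer free corner
L=[('side',(-90,250,0),(223,32)),('side',(90,250,0),(370,27))]
g=lambda t:np.concatenate([np.array(proj(n,Tw(q,lidp(*P,t[0]))))-uv for n,P,uv in L])
r=least_squares(g,[1.2]);print(r.x,g(r.x))
th=r.x[0]
for n,P in [('slot now',lidp(-130,150,-5,th)),('slot .8',lidp(-130,150,-5,.8)),('sleeve',rodp(125,0)),('tip',rodp(196,0)),('tip.72',rodp(196,.72)),('sleeve.72',rodp(125,.72)),('edge mid',lidp(0,250,12,th)),('edge.8',lidp(0,250,12,.8)),('tabedge',lidp(-155,195,6,th)),('pivot',rodp(0,0))]:
    w=Tw(q,P);print(n,w.round(),np.round(proj('side',w)),np.round(proj('top',w)))
E
```

```text
[ 6.41376136e+02 -4.29841623e+01  1.31349080e-01] [[-2.2, -0.2], [0.5, 1.5], [-1.0, -1.5], [-3.0, -3.0], [1.5, -1.6], [0.7, -2.8], [-0.1, 1.2], [0.9, 1.9], [-0.3, -1.4], [-1.3, -1.2]]
[1.25869627] [-1.9517953   2.00837036  5.52842015 -5.14192974]
slot now [503.  14. 236.] [191. 108.] [301. 214.]
slot .8 [510. -43. 199.] [199. 157.] [337. 217.]
sleeve [513. -65.  70.] [210. 244.] [334. 228.]
tip [504.   5.  70.] [204. 211.] [294. 229.]
tip.72 [510. -43. 199.] [199. 157.] [337. 217.]
sleeve.72 [517. -96. 152.] [208. 215.] [364. 221.]
edge mid [634.  16. 337.] [298.  21.] [316.  89.]
edge.8 [647. -83. 283.] [324. 104.] [386. 108.]
tabedge [478.   7. 282.] [166.  76.] [309. 229.]
pivot [ 530. -189.   70.] [224. 324.] [402. 225.]
```

Run:
```python
from h import *
q=np.load('q.npy')
print(Tw(q,rodp(122,0)))
for a in np.arange(0,.86,.12): print(round(a,2),Tw(q,rodp(122,a)).round(1),Tw(q,rodp(196,a)).round())
```

```text
[513.54371632 -67.9415748   70.        ]
0.0 [513.5 -67.9  70. ] [504.   5.  70.]
0.12 [513.7 -68.8  84.6] [504.   4.  93.]
0.24 [514.  -71.4  99. ] [505.  -0. 117.]
0.36 [514.6 -75.7 113. ] [505.  -7. 139.]
0.48 [515.3 -81.6 126.3] [507. -17. 161.]
0.6 [516.3 -89.1 138.9] [508. -29. 181.]
0.72 [517.5 -98.  150.4] [510. -43. 199.]
0.84 [ 518.9 -108.2  160.8] [512. -59. 216.]
```

Request:
step_arm --deltas '[20,15,0,8,30,30,35,0,8,30,35,45,0,8,30,35,45,0,8,30,35,45,0,8,30,35,45,0,8,30,35,45,0,8,30,35,45,0,8,30,35,45,0,8,30,25,35,0,6.8,30]'

```text
time: 1.35
tool_pos: [489.5, -95.1, 226.4]
tcp_rot: [-3.141, -0.0, 1.707]
contact_force: [-0.0, -1.0, 1.4]
grip_width: 30.3
finger_force: 0.0
```

Request:
step_arm --deltas '[12,14,0,0,30,11,13,0,0,30,0,0,-20,0,30,0,0,-20,0,30,0,0,-10,0,30,0,0,0,0,30,0,0,0,0,30,0,0,0,0,30,0,0,0,0,30,0,0,0,0,30]'

```text
time: 2.6
tool_pos: [511.6, -70.2, 177.0]
tcp_rot: [3.141, 0.0, 1.702]
contact_force: [0.3, 0.3, 0.3]
grip_width: 30.2
finger_force: 0.0
```

Run:
```python
from h import *
q=np.load('q.npy')
s=get_obs();print(s['tool_pos'],s['tcp_rot'],s['joint_positions'])
for r in(109,141,196): print(r,proj('wrist',Tw(q,rodp(r,0))))
w=snap('wrist','w1.png');a=snap('side','s1.png')
cv2.imwrite('pics/m1.png',cv2.resize(np.hstack([w,a])[:,:,::-1],(800,300)))
```

```text
[511.64868783 -70.21878657 176.95395282] [3.14111067e+00 1.96154881e-04 1.70217656e+00] [-2.84877357e-01  3.72493481e-01  1.62474543e+00  1.70053635e-05
  1.14383360e+00 -4.16264672e-01]
109 (np.float64(263.6948181867983), np.float64(200.8538886518115))
141 (np.float64(263.8124692404909), np.float64(170.8806539107432))
196 (np.float64(264.0226149038454), np.float64(114.54701616774099))
```

View pics/m1.png

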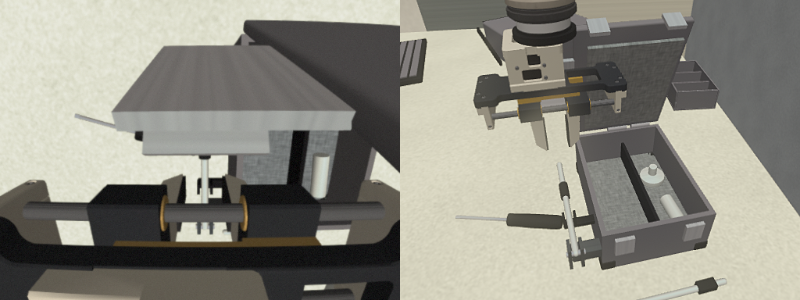

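The wrist view shows the rod between the fingers at about column 261, with the tab occluding the rod's far end. The side view shows the gripper above the rod and 190 mm wide along x.

Run:
```python
from h import *
q=np.load('q.npy')
o,d=ray('wrist',256,192);print(o,d)
w=cv2.imread('pics/w1.png')
cv2.imwrite('pics/w1c.png',cv2.resize(w[120:330,190:330],None,fx=4,fy=2.8,interpolation=cv2.INTER_CUBIC))
for r in(40,65,80,100,109,120): print(r,np.round(proj('wrist',Tw(q,rodp(r,0)))))
for P in [lidp(-155,195,0,1.2587),lidp(-155,195,6,1.2587),lidp(-90,195,0,1.2587)]:print(Tw(q,P).round(),np.round(proj('wrist',Tw(q,P))))
g=w.min(2)
for row in(203,210,216,222,228): print(row,g[row,235:290].tolist())
```

```text
[500.25534672   7.25780486 334.42273393] [ 0.02067139 -0.28784974 -0.95761122]
40 [264. 259.]
65 [264. 239.]
80 [264. 226.]
100 [264. 209.]
109 [264. 201.]
120 [264. 191.]
[479.   1. 281.] [152. 129.]
[478.   7. 282.] [145.  99.]
[544.  10. 281.] [473. 131.]
203 [208, 209, 211, 216, 220, 216, 212, 208, 208, 210, 215, 216, 218, 219, 212, 216, 213, 211, 208, 187, 149, 96, 65, 61, 54, 55, 59, 53, 60, 56, 53, 64, 116, 176, 200, 216, 218, 219, 221, 223, 220, 216, 214, 218, 216, 216, 214, 215, 214, 209, 208, 206, 206, 207, 213]
210 [214, 216, 210, 210, 212, 215, 212, 208, 215, 215, 215, 215, 209, 209, 209, 208, 212, 214, 217, 219, 216, 204, 162, 168, 189, 201, 203, 208, 201, 188, 161, 153, 199, 207, 206, 205, 210, 207, 207, 209, 211, 208, 211, 211, 212, 215, 218, 217, 215, 212, 212, 214, 215, 219, 218]
216 [212, 217, 217, 217, 210, 212, 210, 213, 211, 211, 210, 208, 210, 209, 210, 213, 213, 215, 215, 214, 210, 208, 176, 170, 186, 200, 205, 206, 202, 186, 161, 151, 197, 207, 212, 215, 215, 213, 210, 210, 213, 214, 222, 222, 221, 213, 207, 207, 208, 209, 215, 218, 214, 216, 216]
222 [211, 215, 215, 216, 213, 213, 214, 214, 209, 204, 204, 210, 214, 218, 216, 218, 215, 214, 213, 214, 212, 206, 171, 166, 186, 200, 203, 208, 204, 186, 164, 149, 199, 208, 210, 207, 212, 210, 212, 208, 210, 216, 218, 220, 221, 219, 218, 214, 216, 213, 210, 212, 207, 172, 164]
228 [12, 23, 88, 195, 211, 214, 210, 214, 212, 217, 215, 220, 219, 220, 220, 220, 219, 209, 149, 90, 74, 76, 88, 159, 186, 197, 201, 206, 204, 186, 160, 102, 61, 53, 58, 50, 56, 52, 57, 53, 47, 50, 52, 52, 52, 53, 51, 46, 49, 24, 14, 20, 21, 40, 73]
```

View pics/w1c.png

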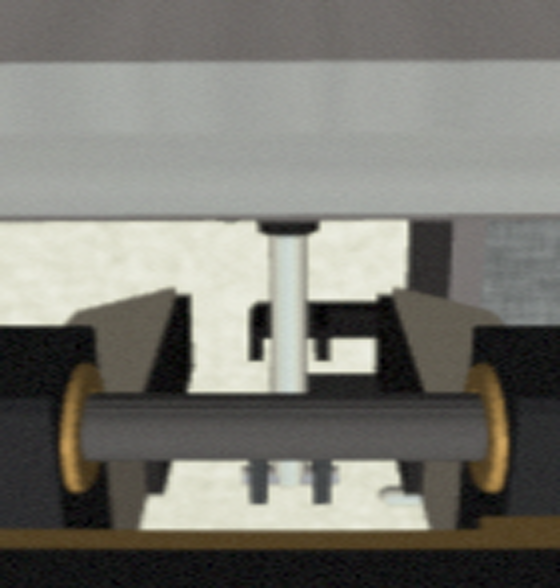

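The crop confirms the rod centre at column 261.5 (about 2 mm to -x of the model) with the tab very near the camera. I'll back off and turn the gripper half round, so the camera side faces away from the lid.

Request:
step_arm --deltas '[0,-28,0,0,30,0,-28,0,0,30,0,-28,0,0,30,0,0,0,-10.6,30,0,0,0,-10.6,30,0,0,0,-10.6,30,0,0,0,-10.6,30,0,0,0,-10.6,30,0,0,0,-10.6,30,0,0,0,-10.6,30]'

```text
time: 3.95
tool_pos: [511.5, -154.2, 176.7]
tcp_rot: [3.142, 0.0, 0.401]
contact_force: [-0.6, -0.1, 0.2]
grip_width: 30.1
finger_force: 0.0
```

Request:
step_arm --deltas '[0,0,0,-10.6,30,0,0,0,-10.6,30,0,0,0,-10.6,30,0,0,0,-10.6,30,0,0,0,-10.6,30,0,0,0,-10.6,30,0,0,0,-10.6,30,0,0,0,-10.6,30,0,0,0,-10.6,30,0,0,0,-10.4,30]'

```text
time: 5.2
tool_pos: [511.6, -154.2, 176.7]
tcp_rot: [3.141, 0.0, -1.445]
contact_force: [0.2, -0.5, -1.0]
grip_width: 29.6
finger_force: 0.0
```

Request:
step_arm --deltas '[0,20,0,0,30,0,20,0,0,30,0,20,0,0,30,0,15,0,0,30,0,8,0,0,30,0,0,0,0,30,0,0,0,0,30,0,0,0,0,30,0,0,0,0,30,0,0,0,0,30]'

```text
time: 6.45
tool_pos: [511.5, -71.5, 176.7]
tcp_rot: [3.141, 0.0, -1.44]
contact_force: [-0.4, -0.6, -0.1]
grip_width: 30.0
finger_force: 0.0
```

Run:
```python
from h import *
q=np.load('q.npy')
s=get_obs();print(s['time'],s['tool_pos'],s['tcp_rot'],s['joint_positions'][5])
for r in(65,109,141,196): print(r,np.round(proj('wrist',Tw(q,rodp(r,0))),1))
t=np.array(s['tool_pos']);print(proj('wrist',t),proj('wrist',t-[0,0,107]))
w=snap('wrist','w2.png')
cv2.imwrite('pics/w2.png',cv2.resize(w[:,:,::-1],(768,576),interpolation=cv2.INTER_CUBIC))
```

```text
6.45 [511.518611   -71.4822516  176.70245059] [ 3.14141410e+00  5.97793737e-06 -1.43985111e+00] 2.7234070591156723
65 [256.9 139.2]
109 [257.  182.7]
141 [257.2 211.9]
196 [257.4 257.6]
(np.float64(258.8924414334352), np.float64(238.98714185459153)) (np.float64(259.4655157562518), np.float64(191.70845049644842))
```

View pics/w2.png

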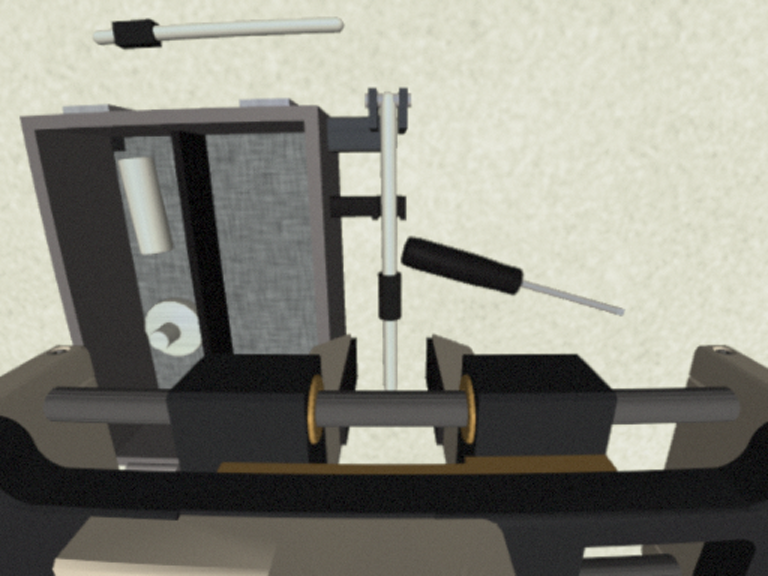

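The sleeve is at (390,296) in the 768-wide view, which is 512-scale (260,197). That is laterally centred, and the tool axis meets the rod at r≈119. The screwdriver lies low, clear of the fingers, so I descend.

Request:
step_arm --deltas '[0,0,-20,0,30,0,0,-20,0,30,0,0,-20,0,30,0,0,-20,0,30,0,0,-16,0,30,0,0,-15,0,30,0,0,-15,0,30,0,0,0,0,30,0,0,0,0,30,0,0,0,0,30]'

```text
time: 7.75
tool_pos: [512.0, -71.4, 51.3]
tcp_rot: [-3.141, -0.0, -1.44]
contact_force: [-0.1, -0.5, 0.3]
grip_width: 29.8
finger_force: 0.0
```

Request:
step_arm --deltas '[0,0,0,0,24,0,0,0,0,18,0,0,0,0,10,0,0,0,0,10,0,0,0,0,10,0,0,0,0,10,0,0,0,0,10,0,0,0,0,10,0,0,0,0,10,0,0,0,0,10]'

```text
time: 9.0
tool_pos: [512.7, -71.2, 51.1]
tcp_rot: [-3.139, -0.001, -1.439]
contact_force: [3.8, 2.7, 1.1]
grip_width: 14.6
finger_force: 30.0
```

Request:
step_arm --deltas '[0,-0.1,4.8,0,10,0,-0.3,4.7,0,10,0.1,-0.4,4.8,0,10,0.1,-0.7,4.7,0,10,0.1,-0.9,4.7,0,10,0.1,-1,4.6,0,10,0.2,-1.2,4.6,0,10,0.2,-1.4,4.5,0,10,0,0,0,0,10,0,0,0,0,10]'

```text
time: 10.25
tool_pos: [513.5, -77.4, 88.4]
tcp_rot: [-3.139, -0.001, -1.44]
contact_force: [5.1, 0.7, -1.0]
grip_width: 14.7
finger_force: 30.0
```

Request:
step_arm --deltas '[0.2,-1.6,4.5,0,10,0.2,-1.8,4.4,0,10,0.3,-2,4.3,0,10,0.3,-2.1,4.3,0,10,0.3,-2.3,4.2,0,10,0.3,-2.4,4.1,0,10,0.3,-2.6,4,0,10,0.4,-2.8,3.9,0,10,0.4,-2.9,3.7,0,10,0.4,-3.1,3.7,0,10]'

```text
time: 11.5
tool_pos: [516.6, -100.2, 129.4]
tcp_rot: [-3.139, 0.001, -1.44]
contact_force: [6.6, 3.5, -1.5]
grip_width: 15.0
finger_force: 30.0
```

Run:
```python
from h import *
q=np.load('q.npy')
s=get_obs();print(s['tool_pos'],s['contact_force'],s['grip_width'])
a=snap('side','s2.png')
t=Tw(q,rodp(196,.72));print(proj('side',t), proj('side',Tw(q,rodp(0,0))))
cv2.imwrite('pics/s2c.png',cv2.resize(a[0:384,100:420,::-1],(500,600),interpolation=cv2.INTER_CUBIC))
```

```text
[ 516.56083593 -100.23187949  129.43982273] [ 6.62785718  3.54527213 -1.46396424] 14.97380730106866
(np.float64(199.0765171525481), np.float64(157.01505918253235)) (np.float64(224.37358099917446), np.float64(323.55025576951516))
```

View pics/s2c.png

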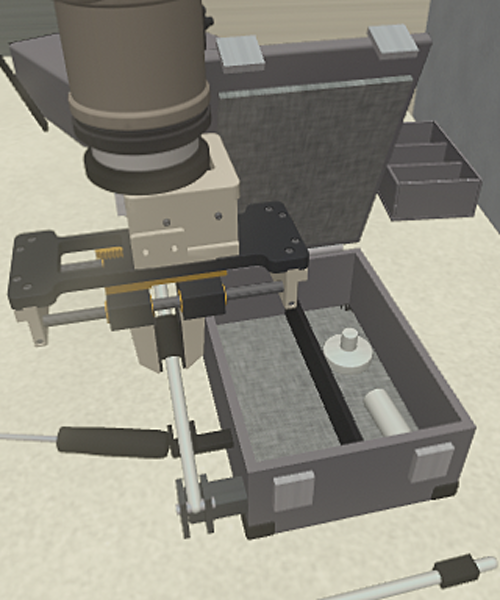

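The side view shows the rod held at about 41°. The geometry (78.4/119) gives 0.72 rad. I'll release and go up.

Request:
step_arm --deltas '[0,0,0,0,20,0,0,0,0,28,0,0,0,0,36,0,0,0,0,36,0,0,0,0,36,0,0,15,0,36,0,0,30,0,36,0,0,40,0,36,0,0,40,0,36,0,0,40,0,36]'

```text
time: 12.8
tool_pos: [515.3, -100.7, 296.8]
tcp_rot: [-3.14, -0.001, -1.439]
contact_force: [0.7, 0.4, -0.5]
grip_width: 35.9
finger_force: 0.0
```

Request:
step_arm --deltas '[0,0,40,0,20,0,0,40,0,0,0,0,12,0,0,15,20,0,0,0,20,35,0,0,0,20,35,0,0,0,20,35,0,0,0,20,35,0,0,0,12,26,0,0,0,0,0,0,0,0]'

```text
time: 14.05
tool_pos: [622.5, 86.9, 384.6]
tcp_rot: [3.139, 0.001, -1.437]
contact_force: [-0.3, -0.7, -0.9]
grip_width: 0.4
finger_force: 0.0
```

Run:
```python
from h import *
q=np.load('q.npy')
s=get_obs();print(s['time'],s['tool_pos'],s['contact_force'],s['joint_positions'])
a=snap('side','s3.png');b=snap('top','t3.png')
for al in(.66,.72,.78): print(al,np.round(proj('side',Tw(q,rodp(196,al)))),np.round(proj('side',Tw(q,rodp(125,al)))))
cv2.imwrite('pics/m3.png',cv2.resize(np.hstack([a[0:384,110:420],b[:,200:420]])[:,:,::-1],(795,576),interpolation=cv2.INTER_CUBIC))
```

```text
14.05 [622.52489106  86.92563709 384.63826754] [-0.26447412 -0.72896733 -0.93349857] [1.67741632e-02 5.03099789e-01 8.50640317e-01 2.30532109e-04
 1.79059616e+00 3.02431628e+00]
0.66 [199. 160.] [208. 216.]
0.72 [199. 157.] [208. 215.]
0.78 [199. 155.] [208. 214.]
```

View pics/m3.png

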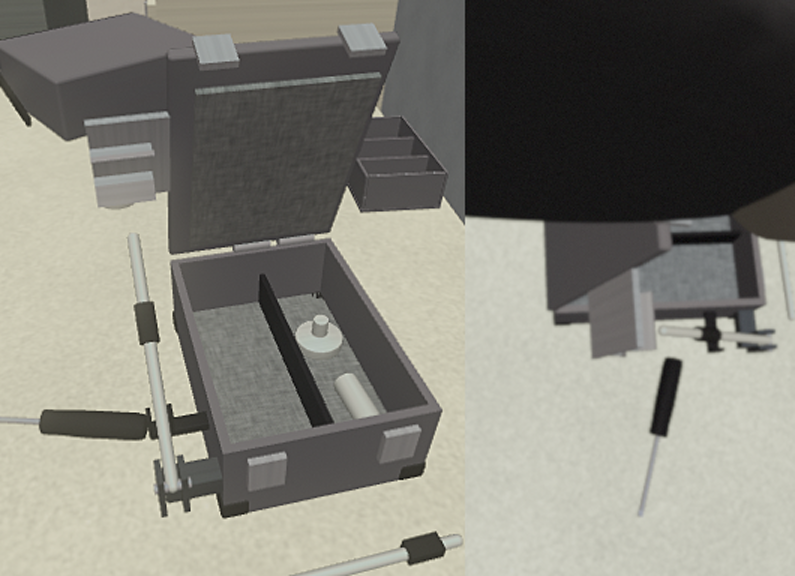

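In this view the rod stands on its own, with its tip at side pixel (200,158) as predicted for 0.72 rad. The lid is still up, so I descend behind it.

Request:
step_arm --deltas '[0,0,-30,0,0,0,0,-30,0,0,0,0,-25,0,0,1.3,-10,0,0,0,1.3,-10,0,0,0,1.3,-10,0,0,0,0.7,-5,0,0,0,0.7,-5,0,0,0,0,0,0,0,0,0,0,0,0,0]'

```text
time: 15.4
tool_pos: [627.7, 45.4, 301.2]
tcp_rot: [3.141, 0.0, -1.439]
contact_force: [0.8, 0.4, -0.1]
grip_width: 0.1
finger_force: 0.0
```

Request:
step_arm --deltas '[0.3,-2,0,0,0,0.3,-2,0,0,0,0.3,-2,0,0,0,0.3,-2,0,0,0,0.3,-2,0,0,0,0.3,-2,0,0,0,0.3,-2,0,0,0,0.3,-2,0,0,0,0.3,-2,0,0,0,0.3,-2,0,0,0]'

```text
time: 16.65
tool_pos: [630.7, 25.1, 301.2]
tcp_rot: [3.141, 0.0, -1.439]
contact_force: [-0.1, 0.8, -0.3]
grip_width: 0.3
finger_force: 0.2
```

Request:
step_arm --deltas '[0.3,-2,0,0,0,0.3,-2,0,0,0,0.3,-2,0,0,0,0.3,-2,0,0,0,0.3,-2,0,0,0,0.3,-2,0,0,0,0.3,-2,0,0,0,0.3,-2,0,0,0,0.3,-2,0,0,0,0,0,0,0,0]'

```text
time: 17.9
tool_pos: [633.5, 6.9, 301.2]
tcp_rot: [3.142, -0.0, -1.44]
contact_force: [-0.5, -0.6, 0.5]
grip_width: 0.3
finger_force: 0.0
```

Run:
```python
from h import *
from scipy.optimize import least_squares
q=np.load('q.npy');s=get_obs();print(s['tool_pos'],s['contact_force'])
a=snap('side','s4.png')
for th in(1.26,1.2,1.15,1.1,1.05): print(th,np.round(proj('side',Tw(q,lidp(90,250,0,th)))),np.round(proj('side',Tw(q,lidp(-90,250,0,th)))))
cv2.imwrite('pics/s4c.png',cv2.resize(a[0:240,140:420,::-1],(700,600),interpolation=cv2.INTER_CUBIC))
```

```text
[633.49804028   6.91426757 301.23403408] [-0.51955239 -0.62830458  0.46345113]
1.26 [375.  22.] [221.  34.]
1.2 [380.  30.] [223.  43.]
1.15 [384.  37.] [225.  51.]
1.1 [388.  45.] [227.  60.]
1.05 [392.  54.] [229.  69.]
```

View pics/s4c.png

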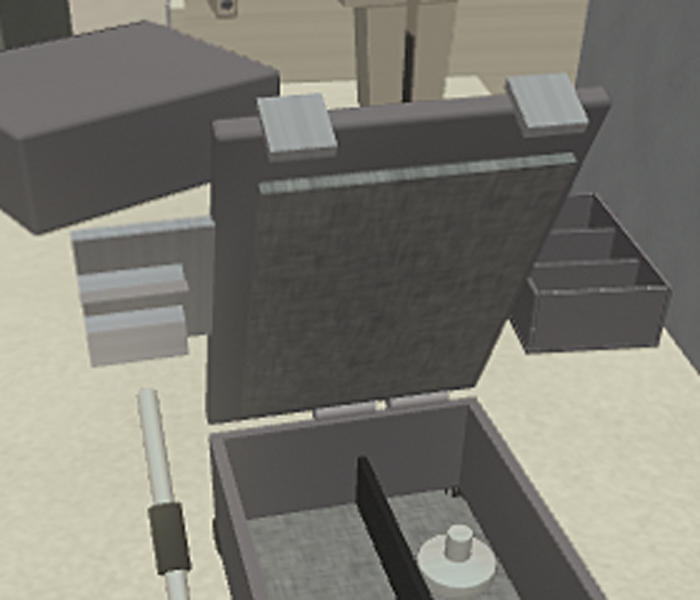

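The lid has tipped to about 1.12 rad, with its edge at side pixel (226,55), and the rod tip is untouched at (200,158). I'll keep pushing slowly.

Request:
step_arm --deltas '[0.2,-1.8,0,0,0,0.2,-1.8,0,0,0,0.2,-1.8,0,0,0,0.2,-1.8,0,0,0,0.2,-1.8,0,0,0,0.2,-1.8,0,0,0,0.2,-1.8,0,0,0,0.2,-1.8,0,0,0,0.2,-1.8,0,0,0,0,0,0,0,0]'

```text
time: 19.2
tool_pos: [635.3, -9.2, 301.3]
tcp_rot: [3.142, -0.0, -1.44]
contact_force: [0.0, 0.0, -0.2]
grip_width: 0.4
finger_force: 0.0
```

Run:
```python
from h import *
q=np.load('q.npy');s=get_obs();print(s['time'],s['tool_pos'],s['contact_force'])
a=snap('side','s5.png')
for th in(1.1,1.05,1,.85,.8): print(th,np.round(proj('side',Tw(q,lidp(90,250,0,th)))),np.round(proj('side',Tw(q,lidp(-90,250,0,th)))))
cv2.imwrite('pics/s5c.png',cv2.resize(a[0:240,140:420,::-1],(700,600),interpolation=cv2.INTER_CUBIC))
# edge rows along columns just inside lid, compare with s4
b=cv2.imread('pics/s4.png')[:,:,::-1]
print('changed px',(np.abs(a.astype(int)-b).max(2)>40).sum())
for c in(240,290,320): print(c,np.argmax(np.abs(np.diff(a[:130,c].mean(1)))),a[20:120:5,c].mean(1).round().astype(int).tolist())
```

```text
19.2 [635.27494758  -9.24299845 301.26626192] [ 0.03472969  0.01715047 -0.18170664]
1.1 [388.  45.] [227.  60.]
1.05 [392.  54.] [229.  69.]
1 [395.  63.] [231.  80.]
0.85 [405.  95.] [237. 113.]
0.8 [407. 106.] [239. 125.]
changed px 5267
240 57 [142, 112, 112, 77, 75, 75, 76, 76, 119, 107, 72, 73, 74, 75, 74, 72, 72, 71, 70, 68]
290 49 [101, 102, 98, 99, 97, 95, 157, 117, 106, 65, 65, 66, 131, 68, 67, 68, 66, 66, 67, 69]
320 0 [125, 125, 125, 125, 124, 122, 114, 117, 63, 65, 64, 81, 76, 66, 67, 64, 65, 69, 67, 62]
```

Request:
step_arm --deltas '[0.2,-1.5,0,0,0,0.2,-1.5,0,0,0,0.2,-1.5,0,0,0,0.2,-1.5,0,0,0,0.2,-1.5,0,0,0,0.2,-1.5,0,0,0,0,0,0,0,0,0,0,0,0,0,0,0,0,0,0,0,0,0,0,0]'

```text
time: 20.5
tool_pos: [636.5, -18.0, 301.3]
tcp_rot: [3.142, 0.0, -1.439]
contact_force: [0.2, -0.0, 0.0]
grip_width: 0.4
finger_force: 0.0
```

Run:
```python
from h import *
s=get_obs();print(s['time'],s['tool_pos'],s['contact_force'])
a=snap('side','s6.png')
for c in(240,290,320): print(c,a[20:150:5,c].mean(1).round().astype(int).tolist())
cv2.imwrite('pics/s6c.png',cv2.resize(a[0:240,140:420,::-1],(700,600),interpolation=cv2.INTER_CUBIC))
```

```text
20.5 [636.4657438  -17.98133523 301.26278427] [ 0.21630965 -0.01234346  0.04699104]
240 [140, 110, 111, 75, 75, 75, 76, 76, 78, 79, 191, 120, 106, 78, 79, 77, 76, 74, 72, 71, 69, 68, 66, 66, 67, 72]
290 [94, 96, 95, 95, 96, 95, 157, 190, 188, 193, 117, 98, 67, 64, 66, 126, 66, 66, 64, 65, 60, 63, 63, 61, 59, 67]
320 [124, 124, 124, 124, 125, 124, 125, 138, 191, 109, 115, 63, 64, 63, 125, 62, 67, 64, 65, 66, 64, 64, 70, 67, 66, 64]
```

Request:
step_arm --deltas '[0.2,-1.5,-1,0,0,0.2,-1.5,-1,0,0,0.2,-1.5,-1,0,0,0.2,-1.5,-1,0,0,0.2,-1.5,-1,0,0,0.2,-1.5,-1,0,0,0.2,-1.5,-1,0,0,0,0,0,0,0,0,0,0,0,0,0,0,0,0,0]'

```text
time: 21.8
tool_pos: [637.9, -28.4, 294.3]
tcp_rot: [-3.142, 0.0, -1.439]
contact_force: [0.7, 0.6, 0.5]
grip_width: 0.7
finger_force: 0.0
```

Run:
```python
from h import *
s=get_obs();print(s['time'],s['tool_pos'],s['contact_force'])
a=snap('side','s7.png')
for c in(240,290,320): print(c,a[20:150:5,c].mean(1).round().astype(int).tolist())
cv2.imwrite('pics/s7c.png',cv2.resize(a[0:240,140:420,::-1],(700,600),interpolation=cv2.INTER_CUBIC))
```

```text
21.8 [637.87935274 -28.43728563 294.30247205] [0.73012345 0.59541094 0.45278806]
240 [115, 103, 104, 70, 71, 72, 75, 76, 78, 82, 181, 181, 183, 183, 181, 182, 184, 182, 184, 122, 111, 78, 71, 69, 67, 67]
290 [92, 96, 108, 162, 160, 185, 188, 188, 182, 181, 183, 184, 185, 186, 188, 156, 139, 138, 108, 108, 61, 46, 133, 56, 58, 58]
320 [116, 115, 116, 116, 117, 118, 117, 118, 118, 118, 188, 179, 182, 181, 184, 184, 182, 157, 107, 79, 59, 108, 55, 58, 58, 57]
```

View pics/s7c.png

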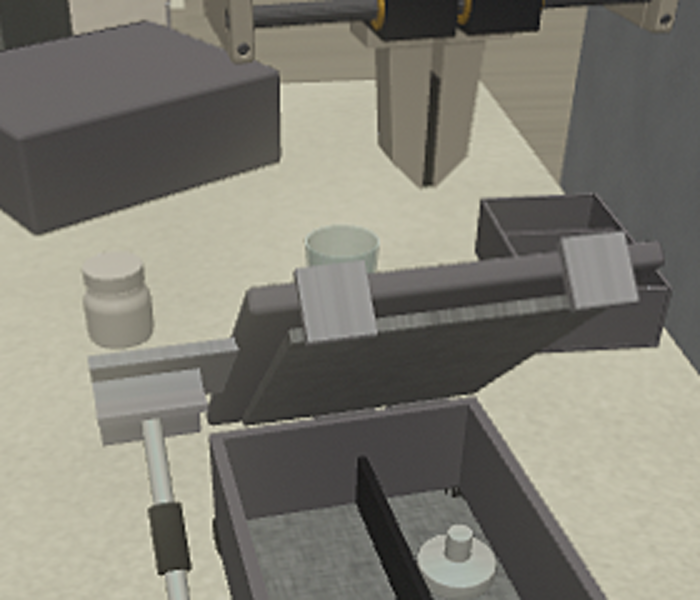

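The lid now rests on the rod. Its free edge is at side pixel (240,124), the predicted position for 0.80 rad, and the rod tip has gone up into the slot between the walls. I'll retreat and hand in.

Request:
step_arm --deltas '[0,0,15,0,0,0,0,25,0,0,0,0,25,0,0,0,0,15,0,0,0,0,0,0,0,0,0,0,0,0,0,0,0,0,0,0,0,0,0,0,0,0,0,0,0,0,0,0,0,0]'

```text
time: 23.1
tool_pos: [637.9, -28.5, 374.2]
tcp_rot: [3.141, 0.0, -1.439]
contact_force: [1.1, -0.5, -0.0]
grip_width: 0.1
finger_force: 0.0
```

Run:
```python
from h import *
a=snap('side','s8.png').astype(int);b=cv2.imread('pics/s7.png')[:,:,::-1]
d=(np.abs(a-b).max(2)>40);print('lid/rod area changed px',d[100:330,150:420].sum(),get_obs()['time'])
if d[100:330,150:420].sum()<50: print(close_job())
```

```text
lid/rod area changed px 0 23.15
the job is handed in; nothing more can be done
None
```

I handed the job in at about 23 s: in the last side picture viewed, the lid rests on the prop rod at about 0.80 rad with the rod's tip in the slot, and nothing on the lid or rod had moved once the gripper was clear; no verdict came back.

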